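# Select the marked speed on the bench mixer's H-gate lever

## Task

Change the bench mixer's speed: with your fingertips, push its gear lever out of the middle rest notch into the cross channel of the H-gate, along the channel, and fully home in the slot whose end is marked by the long bar (the other three slots are marked by round buttons), without running it down any of the other slots on the way. Only push the knob, never pinch it between the fingers, and leave the things on and around the mixer where they stand; finish with the lever left in its slot and your hand clear.

Things in the scene. Friction and masses are not known exactly. Their poses are not given: they have to be found in the camera images.
- mixer: White bench mixer, fixed, 170 mm (x) by 320 mm (y), top 81 mm above the bench. Origin: on the bench straight below the middle of the H-gate; x points away from the operator (near to far), y to the operator's left, z up. The housing spans y = -85 to +235 mm and x = -85 to +85 mm; a rotor (radius 62 mm, hub up to 125 mm above the bench) is centred at y = 125 mm.
- gate (a point): Middle of the H-gate on top of its aluminium plate, 95 mm above the bench; axes as the mixer's. Slots 14 mm wide; stem centre lines: cross channel x = 0, y = -24 to 24 mm; four slots at y = +24 and -24 mm from the channel to x = +18 (far) or -18 mm (near); rest notch at y = 0 from the channel to x = -18 mm only. The plate is 110 (x) by 92 mm (y); its walls stop and guide the stem.
- knob (a point): Middle of the grey four-lobed knob on the lever, 155 mm above the bench when upright. 28 mm across its lobes both ways, 34 mm tall (17 mm above and below this point); the lobes' flat faces, 14 mm wide, look near, far, left and right. The bare stem below is 10 mm thick, 43 mm of it above the plate. About 2 N at the knob moves the lever; it stays where it is left.
- pivot (a point): The lever's pivot, under the middle of the gate, 20 mm above the bench. The knob (135 mm above the pivot) moves about 1.8 times as far as the stem at the plate: about 31 mm to the near or far side of the middle when fully home, about 44 mm to the left or right in the lanes, and sinks up to 12 mm there.
- stem_at_gate (a point): The point of the lever's stem that is level with the top of the gate plate when the lever is upright (75 mm above the pivot).
- lever_shift (a joint): Lean of the lever along the mixer's x, rad; 0 upright, positive to the far side. About -0.24 at the end of the rest notch, about +-0.24 when fully home in a slot, within about +-0.03 in the cross channel. It starts in the rest notch.
- lever_select (a joint): Lean of the lever along the mixer's y, rad; 0 in the middle, positive to the left; about +-0.34 in the left and right lanes.
- bar_marker: The long bar marker of the wanted slot: black, 40 mm (along the mixer's y) by 12 by 10 mm tall, fixed on the plate in line with its slot, 44 mm near or far of the channel's centre line (27 mm beyond stem_at_gate when the lever is home). Which of the four slots it marks differs each time. Origin: centre of its underside, on the plate.
- disc_a: Round black button marker, 18 mm across and 6 mm tall, fixed at the end of one of the other three slots, 44 mm near or far of the channel's centre line. Origin: centre of its underside.
- disc_b: Round black button marker, 18 mm across and 6 mm tall, fixed at the end of one of the other three slots, 44 mm near or far of the channel's centre line. Origin: centre of its underside.
- disc_c: Round black button marker, 18 mm across and 6 mm tall, fixed at the end of one of the other three slots, 44 mm near or far of the channel's centre line. Origin: centre of its underside.
- lobe_near: The lobe of the knob that faces the near side (mixer -x), 14 mm wide and 34 mm tall; part of the knob. Its origin is at the lever's pivot, not at the lobe.
- lobe_far: The lobe of the knob that faces the far side (mixer +x), 14 mm wide and 34 mm tall; part of the knob. Its origin is at the lever's pivot, not at the lobe.
- lobe_left: The lobe of the knob that faces left (mixer +y), 14 mm wide and 34 mm tall; part of the knob. Its origin is at the lever's pivot, not at the lobe.
- lobe_right: The lobe of the knob that faces right (mixer -y), 14 mm wide and 34 mm tall; part of the knob. Its origin is at the lever's pivot, not at the lobe.
- spare_nut: Loose white nut, 28 mm across, 16 mm tall, standing on the mixer's top near the gate; leave alone. Origin: underside.
- vial: Loose amber vial with white cap, 19 mm across, 30 mm tall, standing on the mixer's top near the gate; leave alone. Origin: underside.
- spare_rotor: Loose black rotor disc, 100 mm across, 22 mm tall, on the bench at the mixer's near side; leave alone.
- tube_rack: Yellow tube rack, 100 by 200 by 57 mm tall, on the bench; leave alone.
- reagent_bottle: Bottle, 66 mm across, 150 mm tall, on the bench to the right; leave alone.
- jar: Jar, 70 mm across, 80 mm tall, on the bench to the right; leave alone.
- spin_lid: Clear shallow lid, 156 mm across, 35 mm tall, lying open side up on the bench to the left; leave alone.

How it is judged:
On the way, in this order (a step that is already met when the one before it is completed fails the run):
1. the lever is out of the rest notch, in the cross channel (value of joint lever_shift between -0.07 and 0.07 rad), for 0.1 s.
2. the lever is fully home in the slot marked by the bar (horizontal distance between stem_at_gate and bar_marker below 0.0315 m and (value of joint lever_select above 0.22 rad or value of joint lever_select below -0.22 rad)), for 0.2 s.
At the end, for the whole second after the job is handed in: The lever rests in the slot marked by the bar, within about 4 mm (at the plate) of the slot's end, and the seven loose things stand within 25 mm of where they were (all of step 2 and velocity of joint lever_shift between -0.02 and 0.02 rad/s and velocity of joint lever_select between -0.02 and 0.02 rad/s and distance of each of spare_nut, vial, spare_rotor, tube_rack, reagent_bottle, jar, spin_lid from where it was at the start of the episode below 0.025 m); the robot touches nothing.
It fails at once if the lever is run more than about half-way down a slot marked by a round button ((value of joint lever_select above 0.22 rad or value of joint lever_select below -0.22 rad) and (horizontal distance between stem_at_gate and disc_a below 0.034 m or horizontal distance between stem_at_gate and disc_b below 0.034 m or horizontal distance between stem_at_gate and disc_c below 0.034 m)).
It fails at once if the knob is pinched: opposite lobes pressed at once ((contact force between the fingers and lobe_near above 1.5 N and contact force between the fingers and lobe_far above 1.5 N) or (contact force between the fingers and lobe_left above 1.5 N and contact force between the fingers and lobe_right above 1.5 N)).
It fails at once if a bystander is knocked away, lifted or carried (distance of any of spare_nut, vial, spare_rotor, tube_rack, reagent_bottle, jar, spin_lid from where it was at the start of the episode above 0.025 m).
It also fails if it takes over 51 s, if anything falls off the work surface, if the arm or the gripper's body presses on something with over 40 N, if the wrist force passes 120 N, or if a joint passes its speed limit or range.

## Robot

A 6-joint arm with a two-finger parallel gripper is mounted at the origin on the work surface. World frame = base frame: x ahead of the robot, y to its left, z up, the work surface at z = 0. Lengths are in m, angles in rad, forces in N, time in s.
With the tool pointing down it reaches from about 0.3 to 0.825 m from the base axis. Payload 5.4 kg.
Tool frame: the origin (TCP) lies between the finger pads; the fingertips stand 19 mm ahead of it and the grasp point (between the pads) is the TCP; z points along the fingers, y is the line along which they close (so a half turn about z gives the same grasp; the last joint's range is limited). The gripper opens to 92 mm and grips with 3 to 60 N. Pads are 20 mm wide; open, the fingers measure 128 mm over their backs; the gripper's body (75 mm by 189 mm) begins 69 mm behind the grasp point.
Start: joints at [1.016, 0.158, 1.597, -0, 1.386, -0.21], TCP at [0.194, 0.541, 0.234] pointing down, gripper open.
Joint ranges: [-2.91, 2.91], [-0.94, 2.29], [0.18, 2.7], [-1.29, 4.43], [0.17, 2.64], [-3, 3]. Speed limits (rad/s): [2.57, 2.57, 3.14, 3.14, 3.14, 3.14].

## Interface

Orientations are given as [roll, pitch, yaw] about the fixed x, y, z axes, in that order (R = Rz(yaw) Ry(pitch) Rx(roll)).
In Python, from station import manip, eyes gives the robot as it stands.
- The arm moves only by the shell command python3 -m inch 'ROWS' [OPENING]. ROWS is JSON, a list of rows, each a list of 4 numbers: the shift along the world's x, y, z each as a share of 0.2 m, from -1 to 1, then the turn about the world's z as a share of 90 degrees, from -1 to 1. In form: [[x, y, z, spin], ...]. A call has exactly 8 rows; each row is the pose to reach, as a shift and turn from the pose commanded when the call began; what a row does not reach only later rows make up. A row lasts 1/8 s, in which the tool goes at most 62.5 mm and 10.7 degrees, less where a joint would pass 70% of its speed; a pose out of reach is approached as far as the arm can. A call with a number of a shift or a turn outside -1 to 1 is refused whole. A call with a gripper value outside its range is refused whole. OPENING is the opening, from 0 (shut) to 1 (fully open), set as the call begins (- or left out, the last holds). The fingers move at their own pace and stop on an object; the grip force is fixed at half the most. Time passes only in rows, so rows that repeat a pose let the fingers close, or fill a call up. It gives the time, the measured TCP pose, the force, the opening and the grip force at its end, in the units of the state.
- manip.observe(): the state, without advancing time (a new reading comes with each control period).
- eyes.get_image(name): name is "side" or "top"; returns the picture (420x560x3 uint8, blue, green, red); there is no depth.
- eyes.get_calibration(name): a dict with "fx", "fy", "cx", "cy" (pixels), "R" (3x3) and "t" (3): a world point X has camera coordinates R X + t. Camera axes: x right, y down, z forward; pixel columns grow to the right and rows downward; lengths in m; the calibration is good to about 2 mm. A picture is of the moment at which its call begins. get_calibration takes no time and is no camera call.
- manip.sign_off(): hands the job in; it is judged then, once.
The state is a dict: "t": time; "qpos": joint angles; "dq": joint speeds; "effort": joint torques, N m; "position": TCP position; "eef_rot": TCP orientation; "contact_force": force on the tool from outside, world axes, zero at the start; "torque": the same for the moment, N m; "finger_gap": finger opening in m; "grip_force": force on a finger pad.
Only numpy, scipy, OpenCV 4.12 (cv2) and the standard library are available. Lean on these libraries where they do the work, as an engineer would, in place of code of your own. Each camera call takes 0.05 s, during which the arm holds its last target. There are 200 camera calls.

## Working session

There is one attempt and no reset: what is moved stays moved. The work goes in short steps, Python scripts to look and compute and a shell command to move; the robot and the scene stay as the last step left them, time stands still between calls to the robot, and variables do not carry over. Pictures are saved under pics/ and viewed, at most 10 in all, crops included, and the job is handed in when it is done.

```bash
mkdir -p pics; python3 - <<'E'
from station import manip, eyes
import cv2
for n in("top","side"):
    cv2.imwrite(f"pics/{n}0.png",eyes.get_image(n)); c=eyes.get_calibration(n); print(n,c)
s=manip.observe(); print(s["t"],s["position"],s["eef_rot"],s["finger_gap"])
E
```

```text
top {'fx': 414.8512845239187, 'fy': 414.8512845239187, 'cx': 278.86132982773955, 'cy': 217.68558646332582, 'R': array([[ 0.02154151, -0.99958107,  0.01932996],
       [-0.98043908, -0.02490457, -0.1952408 ],
       [ 0.19564041, -0.01474607, -0.98056483]]), 't': array([-0.03644488,  0.53358973,  1.38254658])}
side {'fx': 499.3282128108375, 'fy': 499.3282128108375, 'cx': 274.90666341977624, 'cy': 215.22819099006364, 'R': array([[ 0.93500712, -0.35442502,  0.01202428],
       [-0.23448668, -0.64332372, -0.72880079],
       [ 0.26604074,  0.6786144 , -0.68462021]]), 't': array([-0.48204243,  0.18793063,  1.238338  ])}
0.1 [0.19410888 0.54068619 0.23270654] [-3.13994006e+00 -3.06598277e-04  2.79679522e+00] 0.09179063245034083
```

View pics/top0.png

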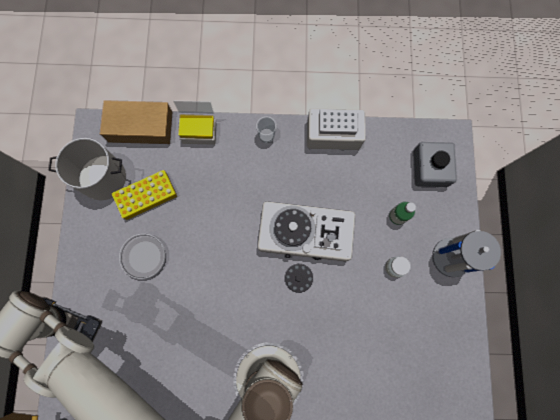

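View pics/side0.png

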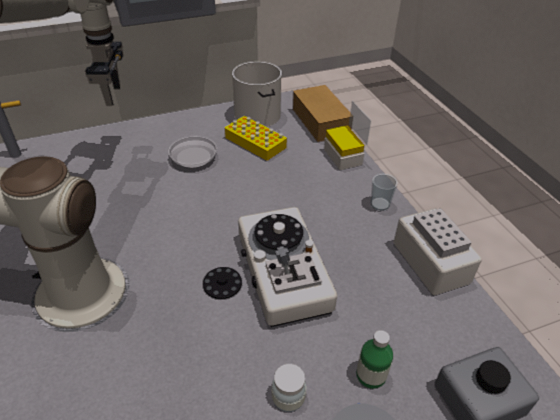

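The mixer is at top px (258–356, 200–262) and side px (238–333, 207–325), with the gate on its right half. I'll enlarge both crops into one picture.

```bash
python3 - <<'E'
import cv2,numpy as np
a=cv2.imread("pics/top0.png")[195:270,295:365]; b=cv2.imread("pics/side0.png")[235:305,245:325]
a=cv2.resize(a,(396*70//75*1,424),interpolation=cv2.INTER_CUBIC) if 0 else cv2.resize(a,None,fx=5.5,fy=5.5,interpolation=cv2.INTER_CUBIC)
b=cv2.resize(b,None,fx=5,fy=5,interpolation=cv2.INTER_CUBIC)
o=np.zeros((420,790,3),np.uint8); o[:a.shape[0],:a.shape[1]]=a; o[:b.shape[0],388:388+b.shape[1]]=b
cv2.imwrite("pics/crop0.png",o)
E
```

```text
(no output)
```

View pics/crop0.png

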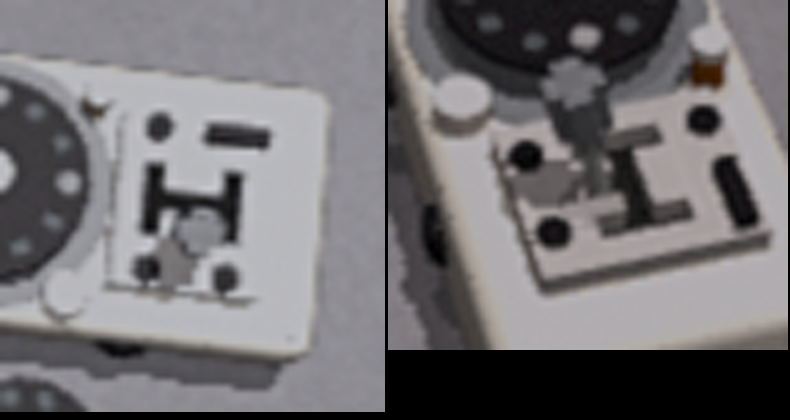

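The bar is at the far-right slot: top px (338,220), side px (314,273). The round buttons are at far-left, near-left and near-right, and the lever is in the near notch. Next I triangulate the markers and knob.

```bash
cat > h.py <<'E'
from station import manip, eyes
import cv2,numpy as np
C={n:eyes.get_calibration(n) for n in("top","side")}
def ray(n,p):
    c=C[n];R=np.array(c["R"]);d=R.T@np.array([(p[0]-c["cx"])/c["fx"],(p[1]-c["cy"])/c["fy"],1]);return -R.T@np.array(c["t"]),d/np.linalg.norm(d)
def tri(pt,ps):
    A=np.zeros((3,3));b=np.zeros(3);rs=[ray("top",pt),ray("side",ps)]
    for o,d in rs: P=np.eye(3)-np.outer(d,d);A+=P;b+=P@o
    X=np.linalg.solve(A,b);return X,max(np.linalg.norm(np.cross(X-o,d)) for o,d in rs)
def plane(n,p,z): o,d=ray(n,p);return o+d*(z-o[2])/d[2]
def snap(im,p,r,f):
    x,y=int(round(p[0])),int(round(p[1]));w=f(im[y-r:y+r+1,x-r:x+r+1].astype(float))
    m=cv2.moments(w);return np.array([x-r+m["m10"]/m["m00"],y-r+m["m01"]/m["m00"]])
dark=lambda a:np.clip(110-a.max(2),0,80)
def project(n,X): c=C[n];q=np.array(c["R"])@X+c["t"];return c["fx"]*q[0]/q[2]+c["cx"],c["fy"]*q[1]/q[2]+c["cy"]
E
python3 - <<'E'
from h import *
T=cv2.imread("pics/top0.png");S=cv2.imread("pics/side0.png")
G={"bar":((338.1,219.7),(314.4,273),6,6,),"FL":((323.9,218.1),(308.2,258.8),3,4),"NL":((321.9,243.5),(272.6,266),3,4),"NR":((335.7,245.5),(278,281.4),3,4)}
for k,(a,b,r,q) in G.items():
    a=snap(T,a,r,dark);b=snap(S,b,q,dark)
    print(k,a.round(1),b.round(1),tri(a,b),plane("top",a,.101)[:2].round(4),plane("side",b,.101)[:2].round(4))
print("knob",tri((331.4,236.8-1),(282.2,251.4)),plane("top",(331.4,236.3),.168),plane("side",(282.2,251),.168))
E
```

```text
bar [337.6 219.6] [314.  273.1] (array([ 0.52558529, -0.22094122,  0.09849838]), np.float64(0.0020106320498415333)) [ 0.5231 -0.22  ] [ 0.5267 -0.2229]
FL [323.5 217.7] [307.6 258.5] (array([ 0.53056172, -0.17356241,  0.09764071]), np.float64(0.001578854424022679)) [ 0.5283 -0.1728] [ 0.5308 -0.1763]
NL [321.7 243.6] [272.4 266.2] (array([ 0.44287808, -0.16747003,  0.09797568]), np.float64(0.0015661173890781342)) [ 0.4409 -0.1668] [ 0.4435 -0.17  ]
NR [335.4 245.5] [277.7 281.1] (array([ 0.43821198, -0.21308623,  0.0974962 ]), np.float64(0.001970232218190345)) [ 0.4358 -0.2121] [ 0.4391 -0.2159]
knob (array([ 0.45819399, -0.18970252,  0.16658921]), np.float64(0.0007313976008123191)) [ 0.455649   -0.18933377  0.168     ] [ 0.45888572 -0.18980138  0.168     ]
```

Marker spacings are 87.5 and 47.5 mm and heights about 98 mm, as expected. That puts the gate centre at about (0.484, -0.194) with yaw about -5°. I'll move to the near side with the fingers shut.

```bash
R='[[0.05,-0.2,0,0.05],[0.1,-0.4,0,0.1],[0.15,-0.6,0,0.165],[0.2,-0.8,0,0.165],[0.26,-0.91,0,0.165],[0.26,-0.91,0,0.165],[0.26,-0.91,0,0.165],[0.26,-0.91,0,0.165]]'
python3 -m inch '[[0.05,-0.2,0,0.05],[0.1,-0.4,0,0.1],[0.15,-0.6,0,0.165],[0.2,-0.8,0,0.165],[0.26,-0.91,0,0.165],[0.26,-0.91,0,0.165],[0.26,-0.91,0,0.165],[0.26,-0.91,0,0.165]]' 0
python3 -m inch '[[0.05,-0.2,0,0],[0.1,-0.4,0,0],[0.15,-0.6,0,0],[0.2,-0.8,0,0],[0.26,-0.91,0,0],[0.26,-0.91,0,0],[0.26,-0.91,0,0],[0.26,-0.91,0,0]]'
python3 -m inch '[[0.05,-0.2,0,0],[0.1,-0.4,0,0],[0.15,-0.6,0,0],[0.2,-0.8,0,0],[0.26,-0.91,0,0],[0.26,-0.91,0,0],[0.26,-0.91,0,0],[0.26,-0.91,0,0]]'
```

```text
t: 1.1
position: [0.2459, 0.3598, 0.2335]
eef_rot: [-3.141, -0.0, 3.057]
contact_force: [0.3, -0.4, 0.9]
finger_gap: 0.014
grip_force: 0.0
t: 2.1
position: [0.2979, 0.178, 0.2335]
eef_rot: [3.141, -0.001, 3.058]
contact_force: [0.2, 0.1, 0.4]
finger_gap: 0.0003
grip_force: 0.0
t: 3.1
position: [0.3501, -0.0038, 0.2335]
eef_rot: [3.141, -0.0, 3.058]
contact_force: [1.4, -0.4, 0.2]
finger_gap: 0.0006
grip_force: 0.0
```

```bash
python3 -m inch '[[0.05,-0.2,0,0],[0.1,-0.4,0,0],[0.15,-0.6,0,0],[0.2,-0.8,0,0],[0.27,-0.91,0,0],[0.27,-0.91,0,0],[0.27,-0.91,0,0],[0.27,-0.91,0,0]]'
python3 -m inch '[[0,0,-0.08,0],[0,0,-0.16,0],[0,0,-0.24,0],[0,0,-0.32,0],[0,0,-0.38,0],[0,0,-0.42,0],[0,0,-0.42,0],[0,0,-0.42,0]]'
python3 - <<'E'
from h import *
o=[]
for n,(x,y) in {"top":(300,190),"side":(235,220)}.items():
    im=eyes.get_image(n);cv2.imwrite(f"pics/{n}1.png",im);o.append(cv2.resize(im[y:y+80,x:x+76],None,fx=5,fy=5,interpolation=cv2.INTER_CUBIC))
cv2.imwrite("pics/c1.png",np.hstack(o))
E
```

```text
t: 4.1
position: [0.4042, -0.1857, 0.2336]
eef_rot: [3.141, -0.0, 3.057]
contact_force: [-0.7, 0.7, 0.0]
finger_gap: 0.0002
grip_force: 0.0
t: 5.1
position: [0.4047, -0.1872, 0.1501]
eef_rot: [-3.141, 0.001, 3.056]
contact_force: [-0.8, 0.7, 0.2]
finger_gap: 0.0003
grip_force: 0.0
```

View pics/c1.png

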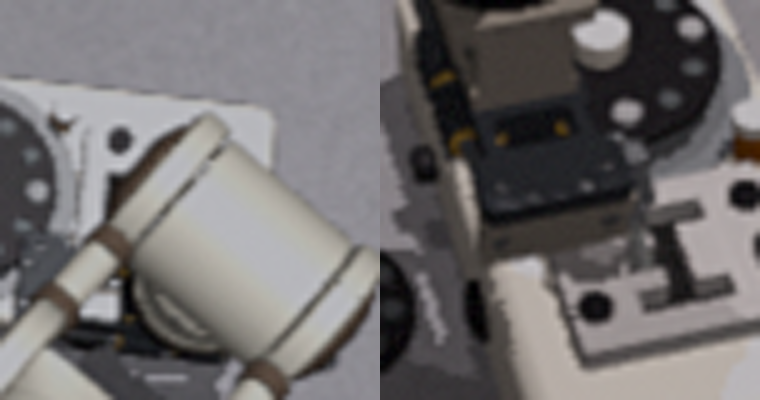

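The gripper stands on the knob's near side, with the knob visible at about side crop (632,160), and nothing is touching. I push +x in stages.

```bash
python3 -m inch '[[0.04,-0.004,0,0],[0.08,-0.007,0,0],[0.11,-0.01,0,0],[0.14,-0.012,0,0],[0.17,-0.015,0,0],[0.2,-0.018,0,0],[0.22,-0.02,0,0],[0.23,-0.02,0,0]]'
python3 -m inch '[[0.005,0,0,0],[0.01,0,0,0],[0.015,-0.001,0,0],[0.02,-0.002,0,0],[0.025,-0.002,0,0],[0.03,-0.002,0,0],[0.035,-0.003,0,0],[0.035,-0.003,0,0]]'
```

```text
t: 6.2
position: [0.4506, -0.1909, 0.1496]
eef_rot: [-3.142, -0.0, 3.056]
contact_force: [-2.0, -0.3, 1.8]
finger_gap: 0.0005
grip_force: 0.9
t: 7.2
position: [0.4574, -0.1914, 0.1496]
eef_rot: [3.142, 0.0, 3.056]
contact_force: [-0.6, -0.2, 1.5]
finger_gap: 0.0007
grip_force: 0.7
```

```bash
python3 -m inch '[[0.003,0,0,0],[0.006,0,0,0],[0.009,-0.001,0,0],[0.012,-0.001,0,0],[0.015,-0.001,0,0],[0.015,-0.001,0,0],[0.015,-0.001,0,0],[0.015,-0.001,0,0]]'
```

```text
t: 8.2
position: [0.4604, -0.1917, 0.1496]
eef_rot: [-3.142, 0.0, 3.056]
contact_force: [-1.0, 0.4, 0.4]
finger_gap: 0.0005
grip_force: 0.7
```

```bash
python3 -m inch '[[0.003,0,0,0],[0.006,0,0,0],[0.009,-0.001,0,0],[0.012,-0.001,0,0],[0.015,-0.001,0,0],[0.015,-0.001,0,0],[0.015,-0.001,0,0],[0.015,-0.001,0,0]]'
python3 - <<'E'
from h import *
o=[]
for n,(x,y) in {"top":(300,190),"side":(235,220)}.items():
    im=eyes.get_image(n);cv2.imwrite(f"pics/{n}2.png",im);o.append(cv2.resize(im[y:y+80,x:x+76],None,fx=5,fy=5,interpolation=cv2.INTER_CUBIC))
cv2.imwrite("pics/c2.png",np.hstack(o))
c=np.array([.4843,-.1938,0]);ex=np.array([.996,-.087,0]);ey=np.array([.087,.996,0]);ez=np.array([0,0,1])
for t in(-.06,0,.06):
  k=c+.02*ez+.152*(np.sin(t)*ex+np.cos(t)*ez);s=c+.02*ez+.08*(np.sin(t)*ex+np.cos(t)*ez)
  f=lambda X:((np.array(project("side",X))-[235,220])*5+[380,0]).round()
  print(t,"knobtop",f(k),"stem",f(s))
E
```

```text
t: 9.2
position: [0.4634, -0.1919, 0.1496]
eef_rot: [-3.142, 0.0, 3.056]
contact_force: [-2.4, -0.5, 0.3]
finger_gap: 0.0004
grip_force: 0.9
-0.06 knobtop [653. 145.] stem [657. 248.]
0 knobtop [672. 141.] stem [667. 246.]
0.06 knobtop [692. 137.] stem [676. 244.]
```

View pics/c2.png

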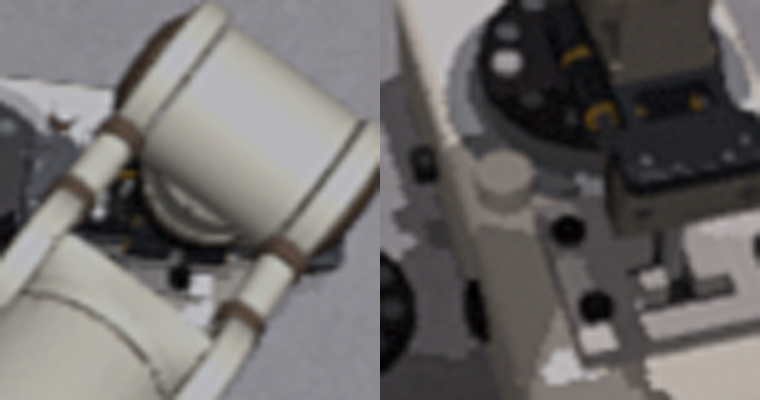

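The stem stands in the channel, at about side crop (672,252) against a predicted 0 to +0.03 rad. Now I back off and go round to the left side.

```bash
python3 -m inch '[[-0.1,0.009,0,0],[-0.194,0.017,0,0],[-0.194,0.017,0,0],[-0.18,0.15,0,0],[-0.17,0.29,0,0],[-0.17,0.29,0,0],[-0.02,0.28,0,0],[0.13,0.265,0,0]]'
python3 -m inch '[[0,0,0,0],[-0.003,-0.03,0,0],[-0.006,-0.06,0,0],[-0.008,-0.09,0,0],[-0.01,-0.11,0,0],[-0.012,-0.13,0,0],[-0.013,-0.15,0,0],[-0.013,-0.15,0,0]]'
python3 - <<'E'
from h import *
d=manip.observe()["position"]-np.array([.4843,-.1938,0]);print(d@[.996,-.087,0],d@[.087,.996,0])
E
```

```text
t: 10.3
position: [0.4909, -0.1399, 0.1498]
eef_rot: [-3.141, 0.001, 3.056]
contact_force: [1.0, -0.9, -0.0]
finger_gap: 0.0003
grip_force: 0.0
t: 11.3
position: [0.4867, -0.169, 0.1496]
eef_rot: [3.142, -0.0, 3.056]
contact_force: [0.8, 0.4, 0.7]
finger_gap: 0.0003
grip_force: 0.4
0.00024370128862114156 0.024885138810296418
```

```bash
python3 -m inch '[[-0.002,-0.02,0,0],[-0.003,-0.04,0,0],[-0.005,-0.06,0,0],[-0.007,-0.08,0,0],[-0.009,-0.1,0,0],[-0.01,-0.12,0,0],[-0.012,-0.135,0,0],[-0.012,-0.135,0,0]]'
python3 -m inch '[[0,-0.005,0,0],[-0.001,-0.01,0,0],[-0.001,-0.015,0,0],[-0.002,-0.02,0,0],[-0.002,-0.025,0,0],[-0.002,-0.03,0,0],[-0.003,-0.03,0,0],[-0.003,-0.03,0,0]]'
python3 - <<'E'
from h import *
d=manip.observe()["position"]-np.array([.4843,-.1938,0]);print(d@[.996,-.087,0],d@[.087,.996,0])
o=[]
for n,(x,y) in {"top":(300,190),"side":(235,220)}.items():
    im=eyes.get_image(n);cv2.imwrite(f"pics/{n}3.png",im);o.append(cv2.resize(im[y:y+80,x:x+76],None,fx=5,fy=5,interpolation=cv2.INTER_CUBIC))
cv2.imwrite("pics/c3.png",np.hstack(o))
E
```

```text
t: 12.3
position: [0.4842, -0.1961, 0.1495]
eef_rot: [-3.142, -0.0, 3.056]
contact_force: [-0.1, 1.4, -0.7]
finger_gap: 0.0004
grip_force: 0.5
t: 13.3
position: [0.4838, -0.202, 0.1497]
eef_rot: [-3.141, 0.0, 3.056]
contact_force: [1.4, 2.4, -0.9]
finger_gap: 0.0007
grip_force: 0.7
0.00026205197891810555 -0.008178152243630022
```

View pics/c3.png

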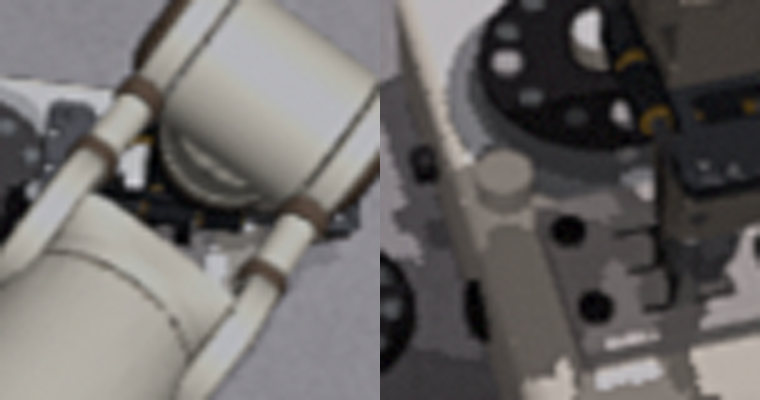

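The hand hides most of the lever, and the stem shows dimly near side crop (700,270). I push on gently until the wall answers.

```bash
python3 -m inch '[[0,-0.003,0,0],[0,-0.006,0,0],[-0.001,-0.009,0,0],[-0.001,-0.012,0,0],[-0.001,-0.015,0,0],[-0.001,-0.015,0,0],[-0.001,-0.015,0,0],[-0.001,-0.015,0,0]]'
python3 -m inch '[[0,-0.003,0,0],[0,-0.006,0,0],[-0.001,-0.009,0,0],[-0.001,-0.012,0,0],[-0.001,-0.015,0,0],[-0.001,-0.015,0,0],[-0.001,-0.015,0,0],[-0.001,-0.015,0,0]]'
```

```text
t: 14.4
position: [0.4836, -0.2049, 0.1496]
eef_rot: [-3.141, 0.0, 3.056]
contact_force: [-0.8, 0.8, -1.2]
finger_gap: 0.0004
grip_force: 0.7
t: 15.4
position: [0.4833, -0.2066, 0.1493]
eef_rot: [3.139, -0.001, 3.056]
contact_force: [1.0, 7.7, -0.8]
finger_gap: 0.0004
grip_force: 3.4
```

The wall is reached (7.7 N), so the lever is in the right lane. I go back and round to the near side, then look.

```bash
python3 -m inch '[[0.01,0.107,0,0],[0.019,0.214,0,0],[-0.118,0.226,0,0],[-0.255,0.238,0,0],[-0.255,0.238,0,0],[-0.27,0.1,0,0],[-0.28,-0.02,0,0],[-0.289,-0.14,0,0]]'
python3 - <<'E'
from h import *
d=manip.observe()["position"]-np.array([.4843,-.1938,0]);print(d@[.996,-.087,0],d@[.087,.996,0])
o=[]
for n,(x,y) in {"top":(300,190),"side":(235,220)}.items():
    im=eyes.get_image(n);cv2.imwrite(f"pics/{n}4.png",im);o.append(cv2.resize(im[y:y+80,x:x+76],None,fx=5,fy=5,interpolation=cv2.INTER_CUBIC))
cv2.imwrite("pics/c4.png",np.hstack(o))
E
```

```text
t: 16.4
position: [0.4267, -0.2372, 0.1502]
eef_rot: [-3.14, 0.002, 3.056]
contact_force: [0.8, 0.4, -0.0]
finger_gap: 0.0006
grip_force: 0.0
-0.05354903683352184 -0.04822423001340527
```

View pics/c4.png

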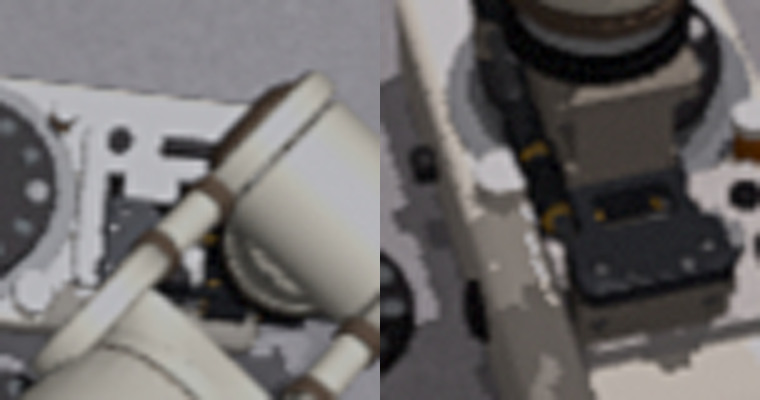

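The hand covers the knob, but the nut and vial are undisturbed. I push +x in stages.

```bash
python3 -m inch '[[0.05,-0.004,0,0],[0.09,-0.008,0,0],[0.12,-0.01,0,0],[0.145,-0.013,0,0],[0.165,-0.014,0,0],[0.185,-0.016,0,0],[0.205,-0.018,0,0],[0.215,-0.019,0,0]]'
python3 -m inch '[[0.01,-0.001,0,0],[0.02,-0.002,0,0],[0.03,-0.003,0,0],[0.04,-0.003,0,0],[0.05,-0.004,0,0],[0.06,-0.005,0,0],[0.06,-0.005,0,0],[0.06,-0.005,0,0]]'
python3 -m inch '[[0.003,0,0,0],[0.006,0,0,0],[0.009,-0.001,0,0],[0.012,-0.001,0,0],[0.015,-0.001,0,0],[0.015,-0.001,0,0],[0.015,-0.001,0,0],[0.015,-0.001,0,0]]'
```

```text
t: 17.5
position: [0.4685, -0.2396, 0.1497]
eef_rot: [3.141, -0.001, 3.056]
contact_force: [-4.5, 0.5, 3.5]
finger_gap: 0.0007
grip_force: 1.9
t: 18.5
position: [0.4809, -0.2406, 0.1495]
eef_rot: [3.141, 0.001, 3.056]
contact_force: [-1.0, 2.0, 1.1]
finger_gap: 0.0003
grip_force: 1.1
t: 19.5
position: [0.4835, -0.2408, 0.1495]
eef_rot: [3.141, -0.0, 3.056]
contact_force: [-3.5, 1.6, 0.9]
finger_gap: 0.0004
grip_force: 2.1
```

```bash
python3 -m inch '[[0.003,0,0,0],[0.006,0,0,0],[0.009,-0.001,0,0],[0.012,-0.001,0,0],[0.015,-0.001,0,0],[0.015,-0.001,0,0],[0.015,-0.001,0,0],[0.015,-0.001,0,0]]'
python3 -m inch '[[0.003,0,0,0],[0.006,0,0,0],[0.009,-0.001,0,0],[0.012,-0.001,0,0],[0.015,-0.001,0,0],[0.015,-0.001,0,0],[0.015,-0.001,0,0],[0.015,-0.001,0,0]]'
```

```text
t: 20.5
position: [0.4855, -0.2408, 0.1493]
eef_rot: [3.141, -0.003, 3.056]
contact_force: [-7.7, 2.2, 2.7]
finger_gap: 0.0006
grip_force: 4.1
t: 21.5
position: [0.4866, -0.2409, 0.1491]
eef_rot: [3.141, -0.008, 3.056]
contact_force: [-15.0, 3.0, 6.7]
finger_gap: 0.0004
grip_force: 8.0
```

The wall is met (15 N), so the lever should be home. I retreat, rise and move aside to look.

```bash
python3 -m inch '[[-0.1,0.009,0,0],[-0.25,0.022,0,0],[-0.4,0.035,0,0],[-0.4,0.035,0.2,0],[-0.4,0.035,0.45,0],[-0.4,0.2,0.5,0],[-0.4,0.5,0.5,0],[-0.4,0.8,0.5,0]]'
python3 -m inch '[[0,0.2,0,0],[0,0.4,0,0],[0,0.6,0,0],[0,0.8,0,0],[0,1,0,0],[0,1,0,0],[0,1,0,0],[0,1,0,0]]'
python3 - <<'E'
from h import *
o=[]
for n,(x,y) in {"top":(300,190),"side":(235,220)}.items():
    im=eyes.get_image(n);cv2.imwrite(f"pics/{n}5.png",im);o.append(cv2.resize(im[y:y+80,x:x+76],None,fx=5,fy=5,interpolation=cv2.INTER_CUBIC))
cv2.imwrite("pics/c5.png",np.hstack(o))
c=np.array([.4843,-.1938,.02]);ex=np.array([.996,-.087,0]);ey=np.array([.087,.996,0]);ez=np.array([0,0,1])
for a in(.14,.2,.24):
  d=np.array([np.tan(a),-np.tan(.34),1]);d/=np.linalg.norm(d);k=c+.152*(d[0]*ex+d[1]*ey+d[2]*ez)
  print(a,"knobtop",[((np.array(project(n,k))-q)*5+[u,0]).round() for n,q,u in(("top",[300,190],0),("side",[235,220],380))])
E
```

```text
t: 22.5
position: [0.411, -0.0805, 0.2508]
eef_rot: [-3.14, 0.006, 3.054]
contact_force: [0.4, 0.7, -0.2]
finger_gap: 0.0004
grip_force: 0.0
t: 23.5
position: [0.4101, 0.1179, 0.2498]
eef_rot: [3.142, 0.001, 3.054]
contact_force: [-0.3, -0.2, -0.2]
finger_gap: 0.0004
grip_force: 0.0
0.14 knobtop [array([243., 167.]), array([749., 229.])]
0.2 knobtop [array([243., 154.]), array([767., 226.])]
0.24 knobtop [array([243., 146.]), array([779., 224.])]
```

View pics/c5.png

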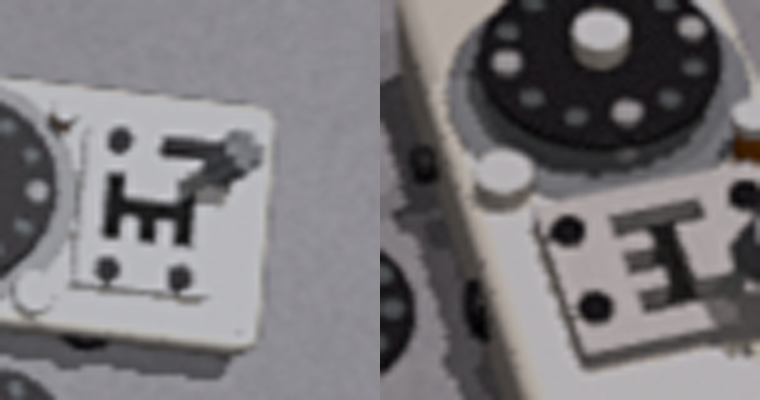

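The knob top is at top crop (244,146), which matches the fully home prediction of (243,146). The nut and vial are where they were and the hand is clear, so I hand in.

```bash
python3 -c "
from station import manip
print(manip.sign_off())"
```

```text
the job is handed in; nothing more can be done
None
```

I pushed the lever fully home in the far-right slot, the one marked by the long bar, moved the hand clear, and handed the job in at about 23.5 s; no verdict came back.

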